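Take the test weight off a bench dispenser and draw its plunger to the ring

ROBOT

A 6-joint arm with a two-finger parallel gripper is mounted at the origin on the work surface. World frame = base frame: x ahead of the robot, y to its left, z up, the work surface at z = 0. Lengths are in mm, angles in rad, forces in N, time in s.
With the tool pointing down it reaches from about 350 to 975 mm from the base axis. Payload 7.1 kg.
Tool frame: the origin (TCP) lies midway between the tips of the shut fingers; the grasp point (between the pads) lies 19 mm behind it; z points along the fingers, y is the line along which they close (so a half turn about z gives the same grasp; the last joint's range is limited). The gripper opens to 88 mm and grips with 3 to 60 N. Pads are 20 mm wide; open, the fingers measure 115 mm over their backs; the gripper's body (75 mm by 178 mm) begins 61 mm behind the grasp point.
Start: joints at [1.258, 0.423, 1.63, -0, 1.089, -0.019], TCP at [180.963, 598.212, 222.675] pointing down, gripper open.
Joint ranges: [-3, 3], [-0.9, 2.11], [0.09, 2.58], [-1.31, 4.45], [0.11, 2.69], [-2.54, 2.54]. Speed limits (rad/s): [2.39, 2.39, 3.01, 3.14, 3.14, 3.14].

INTERFACE

Orientations are given as a rotation vector (axis times angle).
In Python, from workcell import ctrl gives the robot as it stands. The module is installed in compiled form; this text tells all that it offers.
- The arm moves only by the tool servo_tool, never from a script. Its argument "increments" is a list of rows, each a list of 7 numbers: the shift along the world's x, y, z in cm, then the turn, a rotation vector about the world's x, y, z in degrees, then the opening, from -1 (shut) to 1 (fully open). A call has 1 to 20 rows; each row is the pose to reach, as a shift and turn from the pose commanded when the call began; what a row does not reach only later rows make up. A row lasts 1/12 s, in which the tool goes at most 41.7 mm and 7.16 degrees, less where a joint would pass 70% of its speed; a pose out of reach is approached as far as the arm can. A call with a gripper value outside its range is refused whole. The fingers move at their own pace and stop on an object; the grip force is fixed at half the most. Time passes only in rows, so rows that repeat a pose let the fingers close. It gives the time, the measured TCP pose, the force, the opening and the grip force at its end, in the units of the state.
- ctrl.get_obs(): the state, without advancing time (a new reading comes with each control period).
- ctrl.get_image(name): name is "scene" or "top" or "wrist"; returns a dict with "image" (400x640x3 uint8, red, green, blue), "fx", "fy", "cx", "cy" (pixels), "k1" (the pictures are not rectified: a ray, as slopes to the right and down, at radius r is drawn at 1 + k1 r^2 times it, then the intrinsics apply), "extrinsics" (4x4, takes a point from camera to world coordinates); the wrist camera has in their place "tool_from_camera" (4x4, takes a point from camera to tool coordinates, whose origin is the TCP and whose axes are the flange's). Camera axes: x right, y up, looking along -z (the intrinsics and any distortion apply to the point x, -y, -z); pixel columns grow to the right and rows downward; lengths in mm; the calibration is good to about 2 mm. A picture is of the moment at which its call begins: read the wrist's pose just before it. There is no depth.
- ctrl.close_job(): hands the job in; it is judged then, once.
The state is a dict: "t": time; "qpos": joint angles; "qvel": joint speeds; "joint_torque": joint torques, N m; "ee_pos": TCP position; "orientation": TCP orientation; "ft_force": force on the tool from outside, world axes, zero at the start; "moment": the same for the moment, N m; "width": finger opening in mm; "grasp_force": force on a finger pad.
Only numpy, scipy, OpenCV 4.12 (cv2) and the standard library are available. Lean on these libraries where they do the work, as an engineer would, in place of code of your own. Each camera call takes 0.05 s, during which the arm holds its last target. There are 200 camera calls.

TASK

The seal test of the bench dispenser is over: lift the steel weight off the plunger and set it (do not drop it) fully home in its own socket of the weight rack, the one whose recess fits its base, leaving the plunger fully down. Then grip the plunger's knob and draw the plunger gently straight up the bore, not out of it, until the dark ring round its stem is level with the mouth of the clear barrel, 30 mm up, and finish holding it there for the reading. Leave the other weights, dishes, bottles, jar, tube rack and box where they are.

Things in the scene. Friction and masses are not known exactly. Their poses are not given: they have to be found in the camera images.
- stand: bench dispenser, fixed to the bench: white foot 120 x 110 x 12 mm carrying an upright round barrel of 47 mm outer diameter at its metal mouth ring (40 mm below it), bore 25.6 mm, bore floor 17 mm and mouth 107 mm above the bench; short outlet pipe on its +x side, reaching 48 mm from the axis. Origin on the bench under the bore axis, z up. Its place and yaw vary
- barrel_mouth (a point): centre of the barrel's mouth, 107 mm above the bench, z up along the bore
- plunger: loose aluminium plunger (0.15 to 0.3 kg) standing in the bore on its floor: round rod 24 mm in diameter (0.8 mm play all round), 118 mm long, topped by a round knob 34 mm in diameter and 26 mm high (144 mm in all). Only its own weight and rubbing hold it; it falls back if let go. Origin at the centre of the rod's lower end, z up along the rod; fully down the knob's underside is 28 mm above the mouth and its top 161 mm above the bench
- plunger_ring (a point): centre of the 3 mm wide dark ring round the rod, 60 mm above the plunger's origin; 30 mm below the barrel's mouth when the plunger is fully down
- plunger_knob (a point): middle of the plunger's knob, 131 mm above the plunger's origin, on its axis
- weight_medium: the weight to put away, polished steel (0.28 to 0.45 kg): round base 48 mm across and 20 mm high, thin neck, round knob 22 mm in diameter and 22 mm high on top, 56 mm high in all. Stands free on the plunger's knob at the start. Origin at the centre of its underside, z up
- weight_medium_knob (a point): middle of that weight's knob, 45 mm above its underside
- rack: wooden board of the weight rack, 110 x 290 x 10 mm, fixed; three grey socket blocks stand in a row along its y axis, 90 mm apart, in an order that changes. Origin at the centre of its underside
- slot_medium: socket of weight_medium: grey block 84 x 84 x 22 mm fixed on the board, its top 32 mm above the bench, with a round recess 51 mm in diameter and 12 mm deep, chamfered 2 mm; empty at the start. Origin at the centre of the block's underside, 10 mm above the bench, same yaw as the rack
- slot_medium_floor (a point): centre of that recess's floor, 20 mm above the bench: the weight's underside rests here when home
- slot_small: like block with a recess of 41 mm, holding weight_small
- slot_large: like block with a recess of 61 mm for weight_large, empty: not the place for weight_medium
- weight_small: bystander: steel weight, base 38 mm across and 16 mm high, 52 mm high in all; stands in its own socket slot_small. Origin at the centre of its underside
- weight_large: bystander: steel weight, base 58 mm across and 24 mm high, 60 mm high in all; stands on the bench, not to be moved. Origin at the centre of its underside
- dish_a: bystander: closed clear petri dish with pink filling, 92 mm across, 15 mm high, near the robot. Origin at the centre of its underside
- dish_b: bystander: the same dish, on the far side. Origin at the centre of its underside
- bottle: bystander: amber bottle, 68 mm across, 150 mm high, far left. Origin at the centre of its underside
- jar: bystander: glass jar with white cap, 56 mm across, 70 mm high, right. Origin at the centre of its underside
- tip_box: bystander: closed box of pipette tips, 85 x 120 x 60 mm high, far right. Origin at the centre of its underside
- tube_rack: bystander: white rack of capped tubes, 70 x 160 mm, 87 mm high, far right. Origin at the centre of its underside

How it is judged:
By the outcome, as a careful person would: the job done as asked, in the order asked, and still so for the second after the job is handed in, while the arm keeps its last pose, push and grip.
It also fails if it takes over 58 s, if anything falls off the work surface, if the arm or the gripper's body presses on something with over 40 N, if the wrist force passes 120 N, or if a joint passes its speed limit or range.

## Working session

There is one attempt and no reset: what is moved stays moved. The work goes in short steps, Python scripts to look and compute and a tool call to move; the robot and the scene stay as the last step left them, time stands still between calls to the robot, and variables do not carry over. Pictures are saved under pics/ and viewed, at most 10 in all, crops included, and the job is handed in when it is done.

Besides the shell and the picture viewer there is one more tool, called after "Request:" in YAML: its name, and indented under it one key for each argument. servo_tool: Moves the arm, as the interface text tells. Its arguments: {"type":"object","properties":{"increments":{"type":"array","items":{"type":"array","items":{"type":"number"}}}},"required":["increments"]}

```bash
mkdir -p pics; cat > h.py <<'E'
import numpy as np, cv2
from workcell import ctrl
def snap(n,f):
    o=ctrl.get_obs(); d=ctrl.get_image(n); cv2.imwrite(f'pics/{f}.png',d['image'][:,:,::-1])
    d['obs']=o; np.save(f'pics/{f}.npy',d,allow_pickle=True); return d
def ext(d):
    if 'extrinsics' in d: return np.array(d['extrinsics'])
    o=d['obs']; T=np.eye(4); T[:3,:3]=cv2.Rodrigues(np.array(o['orientation'],float))[0]; T[:3,3]=o['ee_pos']
    return T@np.array(d['tool_from_camera'])
def load(f): return np.load(f'pics/{f}.npy',allow_pickle=True).item()
def ray(d,u,v):
    a=np.array([(u-d['cx'])/d['fx'],(v-d['cy'])/d['fy']]); s=a.copy()
    for _ in range(20): s=a/(1+d['k1']*(s@s))
    E=ext(d); return E[:3,3],E[:3,:3]@np.array([s[0],-s[1],-1])
def at(d,u,v,z):
    c,r=ray(d,u,v); return c+r*(z-c[2])/r[2]
def proj(d,P):
    E=ext(d); p=E[:3,:3].T@(np.array(P,float)-E[:3,3]); s=np.array([p[0],-p[1]])/-p[2]; s=s*(1+d['k1']*(s@s))
    return np.array([d['fx']*s[0]+d['cx'],d['fy']*s[1]+d['cy']])
E
python3 - <<'E'
from h import *
for n in('top','scene','wrist'):
    d=snap(n,n+'0'); print(n,d['fx'],d['k1'],ext(d).round(2).tolist())
print(ctrl.get_obs())
a=cv2.imread('pics/top0.png');cv2.imwrite('pics/top0b.png',cv2.resize(a,(800,500)))
E
```

```text
top 390.44110821538237 -0.09687287898201041 [[0.02, 0.98, -0.19, 407.04], [-1.0, 0.02, 0.01, -71.84], [0.01, 0.19, 0.98, 1062.69], [0.0, 0.0, 0.0, 1.0]]
scene 455.73194223933183 -0.13106156895673798 [[-0.23, -0.72, 0.66, 1324.7], [0.97, -0.16, 0.17, 104.98], [-0.02, 0.68, 0.73, 959.27], [0.0, 0.0, 0.0, 1.0]]
wrist 336.57735078431466 -0.055904204600705866 [[0.29, -0.92, -0.25, 113.2], [0.96, 0.28, 0.08, 618.32], [-0.0, -0.26, 0.97, 383.69], [0.0, 0.0, 0.0, 1.0]]
{'t': 0.15, 'qpos': array([ 1.25801924e+00,  4.23690169e-01,  1.63050149e+00, -4.95163894e-07,
        1.08859990e+00, -1.90374028e-02]), 'qvel': array([ 8.66312426e-04, -1.98630144e-03, -2.65006705e-03,  8.98508038e-04,
        6.02825490e-04,  6.64647092e-05]), 'joint_torque': array([ 1.47858395e-04, -5.44989216e+01, -2.73918843e+01,  6.43527252e-02,
        2.05322192e-02, -8.30752606e-05]), 'ee_pos': array([180.82347845, 597.8192425 , 222.0698348 ]), 'orientation': array([-4.59718851e-01, -3.10757434e+00,  1.85736341e-03]), 'ft_force': array([-0.07757235,  0.07602697, -0.69587664]), 'moment': array([0.00359873, 0.00791764, 0.03710346]), 'grasp_force': 0.0, 'width': 88.06155148276656}
```

View pics/top0.png

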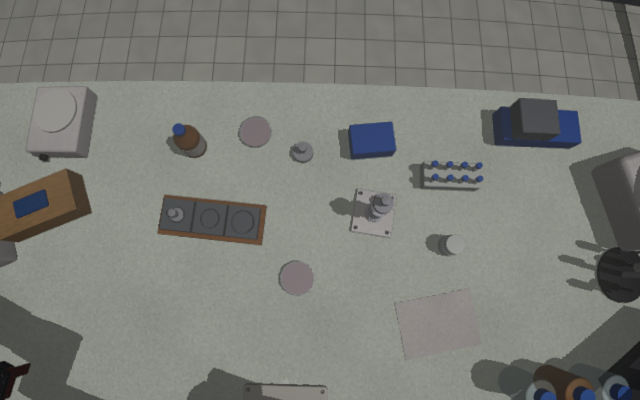

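View pics/scene0.png

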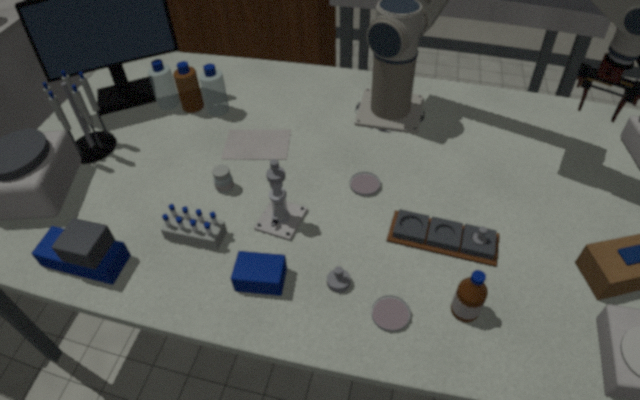

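The top picture shows the rack at about (212,220), with the small weight in the left socket (174,214) and empty sockets at (210,218) and (243,221). The stand is at about (373,213) with the weight on top at (383,201). In the scene picture the weight's knob is at about (276,166). Next I'll enlarge both.

```bash
python3 - <<'E'
import cv2,numpy as np
a=cv2.imread('pics/top0.png');s=cv2.imread('pics/scene0.png')
f=lambda i,x,y,w,h,k:cv2.resize(i[y:y+h,x:x+w],None,fx=k,fy=k,interpolation=cv2.INTER_CUBIC)
r=f(a,150,185,130,65,6) #780x390
cv2.imwrite('pics/c1.png',r)
l=f(a,340,175,65,75,6); q=f(s,245,150,65,95,6)[:570]
m=np.zeros((570,785,3),np.uint8);m[:450,:390]=l;m[:570,395:785]=q;cv2.imwrite('pics/c2.png',m)
E
```

```text
(no output)
```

View pics/c1.png

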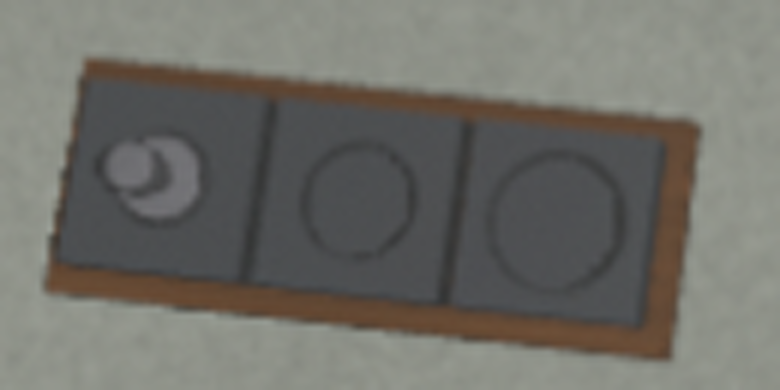

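View pics/c2.png

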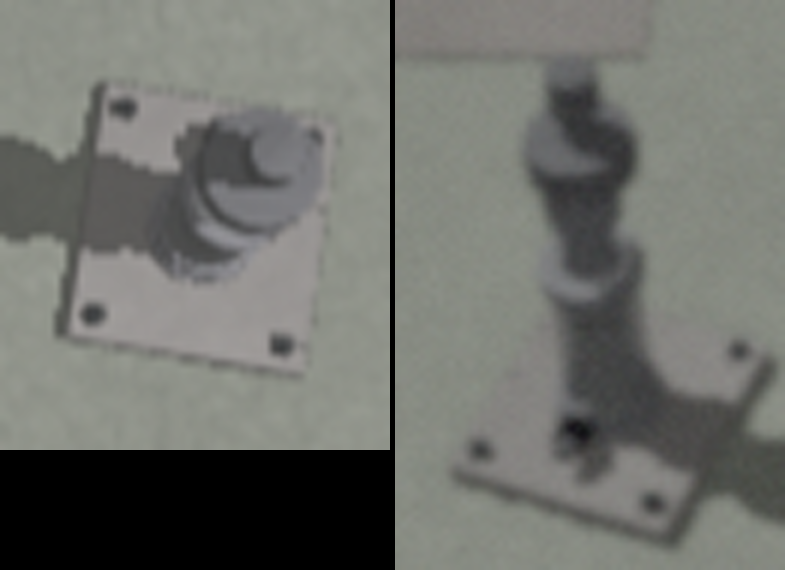

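The left crop shows that the middle socket is the smaller of the two empty recesses, centred at crop (359,202); the right one (557,222) is larger. The stand crops show the weight's knob at (283,148) in the top view and (178,75) in the scene view. The foot screws are at (123,108), (93,315) and (281,345).

```bash
python3 - <<'E'
from h import *
t=load('top0');s=load('scene0')
c=lambda x0,y0,u,v:(x0+(u+.5)/6-.5,y0+(v+.5)/6-.5)
R=lambda u,v,z:at(t,*c(150,185,u,v),z).round(1)
T=lambda u,v,z:at(t,*c(340,175,u,v),z).round(1)
S=lambda u,v,z:at(s,*c(245,150,u,v),z).round(1)
m=R(359,202,32);l=R(557,222,32);sm=R(160,178,36)
print('slots',m,l,sm,np.linalg.norm(m-l))
print('diam',np.linalg.norm(R(302,200,32)-R(416,202,32)),np.linalg.norm(R(488,222,32)-R(626,222,32)))
print('blk corners',[R(*p,32) for p in((85,80),(665,140),(642,327),(60,265))])
print('foot',T(202,226,12),[T(*p,12) for p in((123,108),(93,315),(281,345))])
print('knob top',T(283,148,217),S(178,75,217))
print('base rim',T(262,168,181),S(187,148,181))
print('mouth S',S(197,268,107),'foot S',[S(*p,12) for p in((345,349),(84,449),(258,501))])
E
```

```text
slots [533.7 217.4  32. ] [527.2 128.1  32. ] [541.4 307.3  36. ] 89.53624964225385
diam 51.40243184908665 61.523491448389045
blk corners [array([585.6, 347.7,  32. ]), array([565.2,  81.9,  32. ]), array([481.9,  87.9,  32. ]), array([501.5, 351.1,  32. ])]
foot [ 564.1 -222.8   12. ] [array([ 617.8, -186.5,   12. ]), array([ 522.3, -173.5,   12. ]), array([ 510.7, -258.6,   12. ])]
knob top [ 563.2 -223.4  217. ] [ 566.8 -221.3  217. ]
base rim [ 561.8 -221.7  181. ] [ 571.6 -219.7  181. ]
mouth S [ 570.2 -223.4  107. ] foot S [array([ 520.9, -176.6,   12. ]), array([ 605.1, -275.9,   12. ]), array([ 616.5, -190.1,   12. ])]
```

Request:
servo_tool:
  increments:
    - [0,0,4,0,0,0,1]
    - [35.3,-38.1,7.7,0,0,-73,1]
    - [35.3,-38.1,7.7,0,0,-73,1]
    - [35.3,-38.1,7.7,0,0,-73,1]
    - [35.3,-38.1,7.7,0,0,-73,1]
    - [35.3,-38.1,7.7,0,0,-73,1]
    - [35.3,-38.1,7.7,0,0,-73,1]
    - [35.3,-38.1,7.7,0,0,-73,1]
    - [35.3,-38.1,7.7,0,0,-73,1]
    - [35.3,-38.1,7.7,0,0,-73,1]
    - [35.3,-38.1,7.7,0,0,-73,1]
    - [35.3,-38.1,7.7,0,0,-73,1]
    - [35.3,-38.1,7.7,0,0,-73,1]
    - [35.3,-38.1,7.7,0,0,-73,1]
    - [35.3,-38.1,7.7,0,0,-73,1]
    - [35.3,-38.1,7.7,0,0,-73,1]
    - [35.3,-38.1,7.7,0,0,-73,1]
    - [35.3,-38.1,7.7,0,0,-73,1]
    - [35.3,-38.1,7.7,0,0,-73,1]

```text
t: 1.73
ee_pos: [533.0, 218.3, 299.6]
orientation: [-2.216, -2.227, 0.001]
ft_force: [0.0, -0.4, -0.1]
width: 87.8
grasp_force: 0.0
```

```bash
python3 -c "
from h import *
d=snap('wrist','w1');o=d['obs'];print(o['ee_pos'],o['orientation'],o['t'],o['qpos'])
print(proj(d,[534,217.5,32]),proj(d,[541,307,32]))"
```

```text
[533.00979652 218.29443697 299.57024244] [-2.21594097e+00 -2.22650484e+00  5.05772911e-04] 1.7333 [3.67973611e-01 2.71158088e-01 1.66518282e+00 1.52942287e-04
 1.20566815e+00 3.63163097e-01]
[323.74635038 168.49443728] [329.87511282  96.2617925 ]
```

View pics/w1.png

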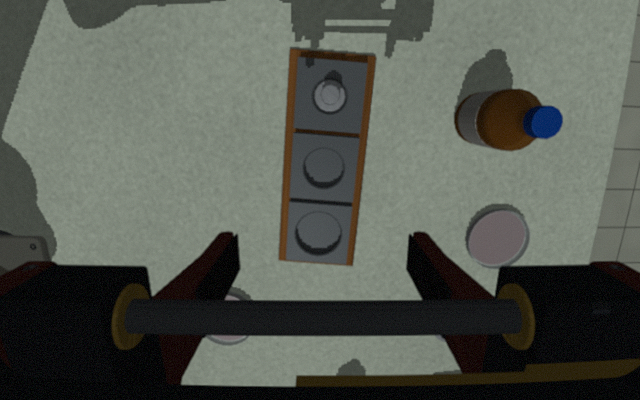

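The middle recess is at (324,167), within 1–2 px of the (323.7,168.5) predicted from the top view, so the slot at (534,217.5) is confirmed. Now moving to hover over the stand.

Request:
servo_tool:
  increments:
    - [3.1,-44,0,0,0,0,1]
    - [3.1,-44,0,0,0,0,1]
    - [3.1,-44,0,0,0,0,1]
    - [3.1,-44,0,0,0,0,1]
    - [3.1,-44,0,0,0,0,1]
    - [3.1,-44,0,0,0,0,1]
    - [3.1,-44,0,0,0,0,1]
    - [3.1,-44,0,0,0,0,1]
    - [3.1,-44,0,0,0,0,1]
    - [3.1,-44,0,0,0,0,1]
    - [3.1,-44,0,0,0,0,1]
    - [3.1,-44,0,0,0,0,1]
    - [3.1,-44,0,0,0,0,1]
    - [3.1,-44,0,0,0,0,1]
    - [3.1,-44,0,0,0,0,1]
    - [3.1,-44,0,0,0,0,1]

```text
t: 3.12
ee_pos: [565.1, -221.2, 299.8]
orientation: [-2.216, -2.227, -0.0]
ft_force: [-0.7, -0.6, 0.2]
width: 88.0
grasp_force: 0.0
```

```bash
python3 -c "
from h import *
d=snap('wrist','w2');o=d['obs'];print(o['ee_pos'],o['orientation'],o['t'])
for p in ([564.5,-222.5,217],[564.5,-222.5,181],[564.5,-222.5,107]): print(proj(d,p))
i=d['image'][100:260,220:420,::-1];cv2.imwrite('pics/w2c.png',cv2.resize(i,None,fx=3.5,fy=3.5,interpolation=2))"
```

```text
[ 565.09856091 -221.19921133  299.81310915] [-2.21588762e+00 -2.22682564e+00 -2.32824339e-04] 3.1167
[322.04566104 209.40947391]
[322.15279398 197.59969571]
[322.30833944 180.4724853 ]
```

View pics/w2c.png

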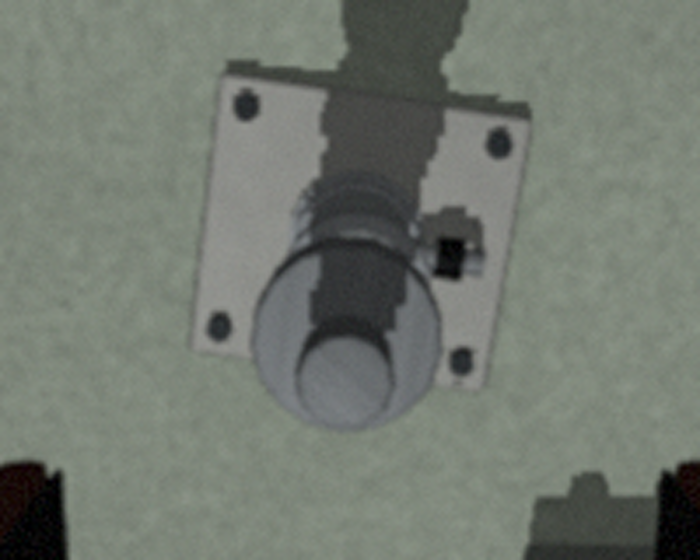

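The crop shows the weight's knob top at (345,383) and its base rim centre at (347,337). The foot screws are at (246,104), (498,143), (218,326) and (460,360).

```bash
python3 -c "
from h import *
d=load('w2')
f=lambda u,v,z:at(d,220+(u+.5)/3.5-.5,100+(v+.5)/3.5-.5,z).round(1)
print(f(345,383,217),f(347,337,181),f(355.5,233,12),[f(*p,12) for p in((246,104),(498,143),(218,326),(460,360))])
d=load('w1');print(at(d,324,167,32),at(d,318.5,231,32))"
```

```text
[ 561.6 -222.2  217. ] [ 561.6 -221.   181. ] [ 562.9 -222.2   12. ] [array([ 521.6, -173.6,   12. ]), array([ 616.5, -187.6,   12. ]), array([ 509. , -259.3,   12. ]), array([ 604.4, -272.6,   12. ])]
[534.31515832 219.44295776  32.        ] [527.3893363 132.1271252  32.       ]
```

Request:
servo_tool:
  increments:
    - [-0.25,-0.1,-2,0,0,0,1]
    - [-0.25,-0.1,-5,0,0,0,1]
    - [-0.25,-0.1,-7,0,0,0,1]
    - [-0.25,-0.1,-7,0,0,0,1]
    - [-0.25,-0.1,-7,0,0,0,1]
    - [-0.25,-0.1,-7,0,0,0,1]

```text
t: 3.67
ee_pos: [563.3, -223.6, 231.0]
orientation: [2.216, 2.224, 0.001]
ft_force: [0.1, 0.1, 0.2]
width: 88.0
grasp_force: 0.0
```

```bash
python3 -c "
from h import *
d=snap('wrist','w3');o=d['obs'];print(o['ee_pos'],o['t'])
print(proj(d,[562.3,-222.2,217]),proj(d,[562.3,-222.2,181]))
i=d['image'][100:300,200:440,::-1];cv2.imwrite('pics/w3c.png',cv2.resize(i,None,fx=3,fy=3,interpolation=2))"
```

```text
[ 563.33396805 -223.63326564  231.04004183] 3.6667
[320.93071271 239.47283878] [321.15868887 219.37465284]
```

View pics/w3c.png

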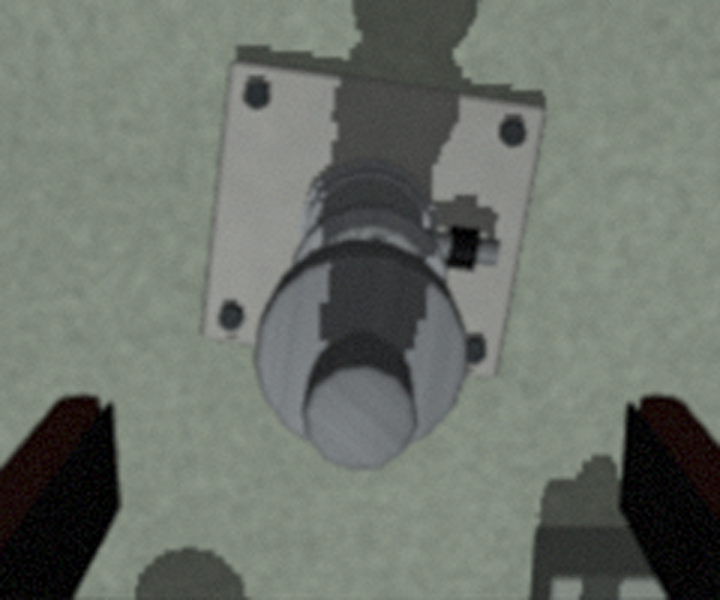

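The knob top is at crop (360,416) and the mid-line of the fingers is about crop x 370. That calls for a correction of -1.4 mm in x and +1.8 mm in y, then down.

Request:
servo_tool:
  increments:
    - [-0.14,0.17,-1,0,0,0,1]
    - [-0.14,0.17,-2,0,0,0,1]
    - [-0.14,0.17,-3,0,0,0,1]
    - [-0.14,0.17,-3.9,0,0,0,1]
    - [-0.14,0.17,-3.9,0,0,0,1]
    - [-0.14,0.17,-3.9,0,0,0,1]
    - [-0.14,0.17,-3.9,0,0,0,1]
    - [-0.14,0.17,-3.9,0,0,0,0.2]
    - [-0.14,0.17,-3.9,0,0,0,-0.2]
    - [-0.14,0.17,-3.9,0,0,0,-0.4]
    - [-0.14,0.17,-3.9,0,0,0,-0.4]
    - [-0.14,0.17,-3.9,0,0,0,-0.4]

```text
t: 4.72
ee_pos: [561.1, -222.1, 190.9]
orientation: [2.218, 2.224, 0.0]
ft_force: [-0.3, 0.8, 0.1]
width: 58.2
grasp_force: 0.0
```

Request:
servo_tool:
  increments:
    - [0,0,0,0,0,0,-0.4]
    - [0,0,0,0,0,0,-0.4]
    - [0,0,0,0,0,0,-0.4]
    - [0,0,0,0,0,0,-0.4]
    - [0,0,0,0,0,0,-0.4]
    - [0,0,0,0,0,0,-0.5]
    - [0,0,0,0,0,0,-0.6]
    - [0,0,0,0,0,0,-0.8]
    - [0,0,0,0,0,0,-1]
    - [0,0,0,0,0,0,-1]
    - [0,0,0,0,0,0,-1]
    - [0,0,0,0,0,0,-1]
    - [0,0,0,0,0,0,-1]
    - [0,0,0,0,0,0,-1]

```text
t: 5.88
ee_pos: [561.1, -222.1, 190.7]
orientation: [-2.218, -2.225, -0.0]
ft_force: [0.7, -0.1, -0.3]
width: 21.6
grasp_force: 30.0
```

Gripped (21.6 mm, 30 N). I'll lift gently, then check.

Request:
servo_tool:
  increments:
    - [0,0,0.3,0,0,0,-1]
    - [0,0,0.6,0,0,0,-1]
    - [0,0,1,0,0,0,-1]
    - [0,0,2,0,0,0,-1]
    - [0,0,3.5,0,0,0,-1]
    - [0,0,5.5,0,0,0,-1]
    - [0,0,5.5,0,0,0,-1]
    - [0,0,5.5,0,0,0,-1]

```text
t: 6.55
ee_pos: [561.8, -222.4, 247.1]
orientation: [2.216, 2.223, 0.002]
ft_force: [0.4, 0.4, -3.8]
width: 21.2
grasp_force: 30.0
```

```bash
python3 -c "
from h import *
d=snap('wrist','w4');o=d['obs'];print(o['ee_pos'],o['orientation'],o['ft_force'],o['moment'],o['t'])
i=d['image'][100:300,200:440,::-1];i=cv2.resize(i,None,fx=2.5,fy=2.5,interpolation=2)
cv2.imwrite('pics/w4c.png',i)"
```

```text
[ 561.77448205 -222.37670854  247.05124801] [2.21619451e+00 2.22274161e+00 1.75626944e-03] [ 0.37630455  0.41269675 -3.78495954] [-0.04163851  0.05941805 -0.01407199] 6.55
```

View pics/w4c.png

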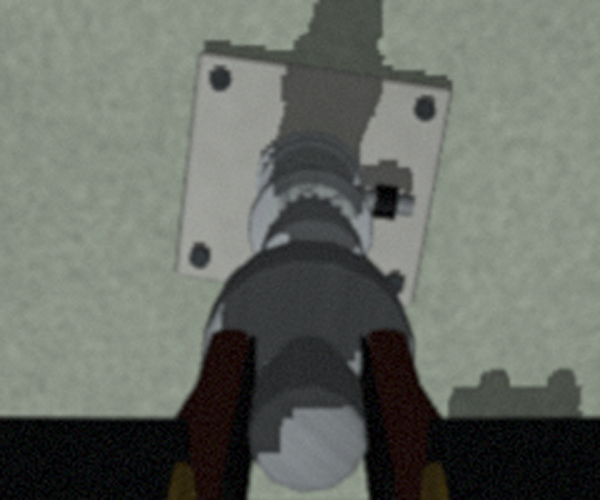

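The weight hangs in the fingers: base rim centre is about crop (309,338), knob top about (308,434), and the plunger is still down.

```bash
python3 -c "
from h import *
d=load('w4')
f=lambda u,v,z:at(d,200+(u+.5)/2.5-.5,100+(v+.5)/2.5-.5,z).round(1)
print(f(309,338,237.3),f(207,338,237.3),f(411,338,237.3),f(309,245,237.3),f(308,434,273.3))
o=d['obs']['ee_pos']
print(proj(d,[561.8,-221.8,237.3]))
"
```

```text
[ 562.  -216.6  237.3] [ 539.9 -216.7  237.3] [ 584.2 -216.6  237.3] [ 562.  -195.8  237.3] [ 561.8 -221.1  273.3]
[322.81296033 243.83118504]
```

Request:
servo_tool:
  increments:
    - [-0.1,1.5,0,0,0,0,-1]
    - [-0.3,4,0,0,0,0,-1]
    - [-0.5,7,0,0,0,0,-1]
    - [-0.7,10.5,0,0,0,0,-1]
    - [-0.9,14,0,0,0,0,-1]
    - [-1.1,17.5,0,0,0,0,-1]
    - [-1.3,21,0,0,0,0,-1]
    - [-1.5,24.5,0,0,0,0,-1]
    - [-1.7,28,0,0,0,0,-1]
    - [-2,31.5,0,0,0,0,-1]
    - [-2.3,35,0,0,0,0,-1]
    - [-2.5,38.5,0,0,0,0,-1]
    - [-2.7,41.5,0,0,0,0,-1]
    - [-2.85,43.3,0,0,0,0,-1]
    - [-2.85,44.1,0,0,0,0,-1]
    - [-2.85,44.1,0,0,0,0,-1]

```text
t: 7.93
ee_pos: [531.5, 220.5, 244.6]
orientation: [-2.215, -2.227, 0.002]
ft_force: [-0.4, -0.3, -3.9]
width: 21.5
grasp_force: 30.0
```

Request:
servo_tool:
  increments:
    - [0,0,-2,0,0,0,-1]
    - [0,0,-5,0,0,0,-1]
    - [0,0,-8,0,0,0,-1]
    - [0,0,-11,0,0,0,-1]
    - [0,0,-13.5,0,0,0,-1]
    - [0,0,-15.5,0,0,0,-1]
    - [0,0,-16.5,0,0,0,-1]
    - [0,0,-16.5,0,0,0,-1]
    - [0,0,-16.5,0,0,0,-1]
    - [0,0,-16.5,0,0,0,-1]

```text
t: 8.77
ee_pos: [533.6, 218.8, 81.9]
orientation: [2.218, 2.223, 0.003]
ft_force: [0.1, -0.0, -3.2]
width: 21.2
grasp_force: 30.0
```

```bash
python3 -c "
from h import *
d=snap('wrist','w5');o=d['obs'];print(o['ee_pos'],o['orientation'],o['ft_force'],o['width'],o['t'])
i=d['image'][50:300,180:460,::-1];i=cv2.resize(i,None,fx=2.4,fy=2.4,interpolation=2)
print(proj(d,[533.9,218.8,32]))
cv2.imwrite('pics/w5c.png',i)"
```

```text
[533.57225604 218.83379452  81.90700518] [2.21820644 2.22348107 0.00276804] [ 0.13850256 -0.02052097 -3.1938038 ] 21.243807319988143 8.7667
[323.19153897 221.64436206]
```

View pics/w5c.png

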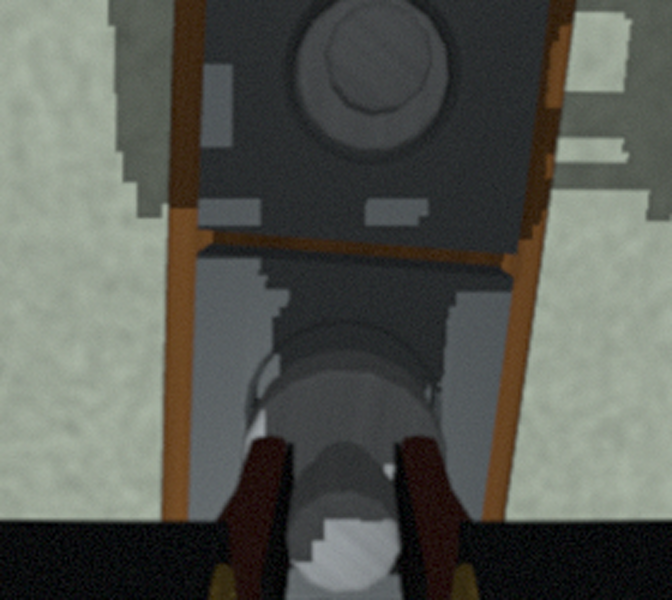

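The recess rim shows past the weight: far point (345,322), left (247,395), right (442,395). The base's top rim has its far point at (343,370), and the block's far corners are (195,256) and (512,290).

```bash
python3 -c "
from h import *
d=load('w5')
f=lambda u,v,z:at(d,180+(u+.5)/2.4-.5,50+(v+.5)/2.4-.5,z).round(1)
print('recess',f(345,322,32),f(247,395,32),f(442,395,32))
zb=81.9-9.7
print('base',f(343,370,zb),'kn',f(344,542,zb+36))
a,b=f(195,256,32),f(512,290,32);print('blk',a,b,np.linalg.norm(a-b),(a+b)/2-42*np.array([.079,.997,0]))
"
```

```text
recess [534.  244.3  32. ] [507.2 223.8  32. ] [560.7 223.9  32. ]
base [533.4 242.1  72.2] kn [533.6 219.  108.2]
blk [494.6 261.9  32. ] [578.3 253.1  32. ] 84.16133316434566 [533.132 215.626  32.   ]
```

Request:
servo_tool:
  increments:
    - [0.04,-0.11,-0.5,0,0,0,-1]
    - [0.04,-0.11,-1,0,0,0,-1]
    - [0.04,-0.11,-1.5,0,0,0,-1]
    - [0.04,-0.11,-1.8,0,0,0,-1]
    - [0.04,-0.11,-2,0,0,0,-1]
    - [0.04,-0.11,-2.2,0,0,0,-1]
    - [0.04,-0.11,-2.4,0,0,0,-1]
    - [0.04,-0.11,-2.6,0,0,0,-1]
    - [0.04,-0.11,-2.6,0,0,0,-1]

```text
t: 9.57
ee_pos: [532.7, 217.8, 54.3]
orientation: [-2.218, -2.225, 0.001]
ft_force: [-0.2, -0.5, -4.1]
width: 21.3
grasp_force: 30.0
```

No contact, and the base is already inside the recess. I'll lower the last few millimetres slowly.

Request:
servo_tool:
  increments:
    - [0,0,-0.1,0,0,0,-1]
    - [0,0,-0.2,0,0,0,-1]
    - [0,0,-0.3,0,0,0,-1]
    - [0,0,-0.4,0,0,0,-1]
    - [0,0,-0.4,0,0,0,-1]

```text
t: 9.98
ee_pos: [532.9, 217.8, 50.5]
orientation: [-2.218, -2.225, 0.0]
ft_force: [0.4, -0.4, -3.1]
width: 21.4
grasp_force: 30.0
```

Request:
servo_tool:
  increments:
    - [0,0,-0.05,0,0,0,-1]
    - [0,0,-0.1,0,0,0,-1]
    - [0,0,-0.1,0,0,0,-1]

```text
t: 10.23
ee_pos: [533.0, 217.8, 49.7]
orientation: [2.218, 2.225, 0.0]
ft_force: [0.4, 0.3, -3.7]
width: 21.6
grasp_force: 30.0
```

Request:
servo_tool:
  increments:
    - [0,0,-0.05,0,0,0,-1]
    - [0,0,-0.1,0,0,0,-1]
    - [0,0,-0.1,0,0,0,-1]

```text
t: 10.48
ee_pos: [533.1, 217.8, 49.6]
orientation: [2.218, 2.225, 0.0]
ft_force: [-1.8, -1.2, 7.2]
width: 21.6
grasp_force: 30.0
```

It touched down at TCP z 49.6, which matches the expected home height of 49.7. Releasing.

Request:
servo_tool:
  increments:
    - [0,0,0.05,0,0,0,-0.3]
    - [0,0,0.05,0,0,0,0]
    - [0,0,0.05,0,0,0,0.2]
    - [0,0,0.05,0,0,0,0.2]
    - [0,0,0.05,0,0,0,0.2]
    - [0,0,0.05,0,0,0,0.2]
    - [0,0,0.05,0,0,0,0.2]
    - [0,0,0.05,0,0,0,0.2]
    - [0,0,2,0,0,0,0.2]
    - [0,0,5,0,0,0,0.2]
    - [0,0,9,0,0,0,0.2]
    - [0,0,13,0,0,0,0.2]
    - [0,0,16,0,0,0,0.2]
    - [0,0,16,0,0,0,0.2]

```text
t: 11.65
ee_pos: [536.5, 219.2, 215.4]
orientation: [2.215, 2.221, 0.016]
ft_force: [0.9, 0.1, -0.8]
width: 52.8
grasp_force: 0.0
```

```bash
python3 -c "
from h import *
d=snap('wrist','w6');o=d['obs'];print(o['ee_pos'],o['width'],o['t'])
i=d['image'][60:300,220:420,::-1];i=cv2.resize(i,None,fx=2.4,fy=2.4,interpolation=2)
t=snap('top','t6')['image'][190:240,190:290,::-1];t=cv2.resize(t,None,fx=3,fy=3,interpolation=2)
m=np.zeros((576,790,3),np.uint8);m[:,:480]=i;m[:150,485:785]=t;cv2.imwrite('pics/w6c.png',m)"
```

```text
[536.48774758 219.21490903 215.42845297] 52.75974073145625 11.65
```

View pics/w6c.png

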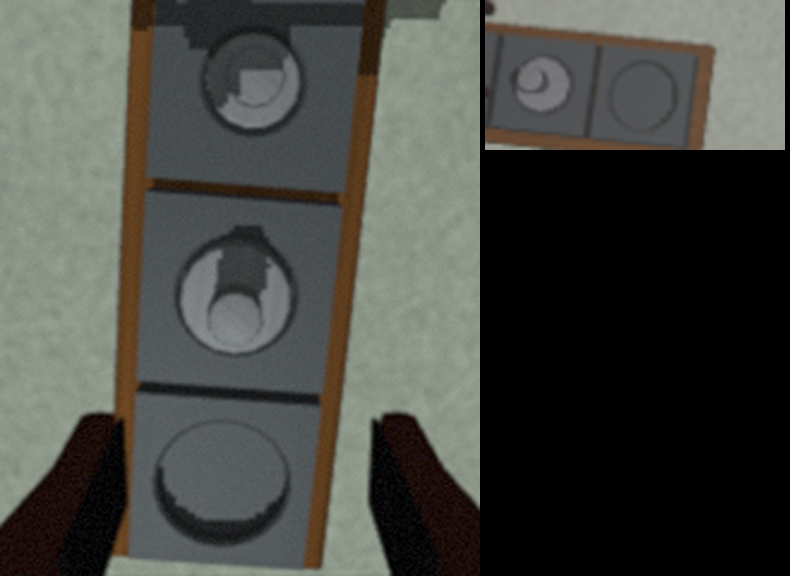

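The weight sits centred in the middle socket at (236,297). The small weight at (252,82) and the empty large recess at (222,482) are unchanged. Now back to the plunger, with the knob found by image code.

Request:
servo_tool:
  increments:
    - [0.3,-4,2,0,0,0,1]
    - [2.9,-44,2,0,0,0,1]
    - [2.9,-44,2,0,0,0,1]
    - [2.9,-44,2,0,0,0,1]
    - [2.9,-44,2,0,0,0,1]
    - [2.9,-44,2,0,0,0,1]
    - [2.9,-44,2,0,0,0,1]
    - [2.9,-44,2,0,0,0,1]
    - [2.9,-44,2,0,0,0,1]
    - [2.9,-44,2,0,0,0,1]
    - [2.9,-44,2,0,0,0,1]
    - [2.9,-44,2,0,0,0,1]
    - [2.9,-44,2,0,0,0,1]
    - [2.9,-44,2,0,0,0,1]
    - [2.9,-44,2,0,0,0,1]
    - [2.9,-44,2,0,0,0,1]
    - [2.9,-44,2,0,0,0,1]
    - [2.9,-44,2,0,0,0,1]

```text
t: 13.25
ee_pos: [562.1, -221.2, 228.8]
orientation: [2.217, 2.226, 0.0]
ft_force: [0.1, 0.0, -0.2]
width: 88.0
grasp_force: 0.0
```

```bash
python3 -c "
from h import *
d=snap('wrist','w7');o=d['obs'];print(o['ee_pos'],o['orientation'],o['width'],o['t'])
c=np.array([562.3,-222.2,161]);p=proj(d,c);r=abs(proj(d,c+[17,0,0])[0]-p[0]);print(p,r)
x0,y0=int(p[0])-45,int(p[1])-45
g=cv2.cvtColor(d['image'],cv2.COLOR_RGB2GRAY)[y0:y0+90,x0:x0+90];g=cv2.resize(g,None,fx=4,fy=4,interpolation=2);g=cv2.GaussianBlur(g,(0,0),2)
for q in (30,20,14):
  h=cv2.HoughCircles(g,cv2.HOUGH_GRADIENT,1,8,param1=40,param2=q,minRadius=int(4*r*.88),maxRadius=int(4*r*1.12))
  if h is not None:
    for u,v,R in h[0][:5]:
      U,V=x0+(u+.5)/4-.5,y0+(v+.5)/4-.5;print(q,round(U,1),round(V,1),round(R/4,1),at(d,U,V,161).round(1))
"
```

```text
[ 562.11901561 -221.23651476  228.77930449] [2.21661786e+00 2.22612102e+00 1.16553513e-04] 88.04151012696445 13.25
[323.07843448 214.88832859] 23.81307873930757
14 324.0 219.0 23.8 [ 563.  -225.3  161. ]
14 323.5 221.5 26.4 [ 562.6 -227.2  161. ]
14 323.8 216.0 21.1 [ 562.8 -223.   161. ]
14 325.5 217.0 23.2 [ 564.  -223.8  161. ]
14 323.2 211.5 23.2 [ 562.4 -219.7  161. ]
```

Request:
servo_tool:
  increments:
    - [0.05,-0.1,-2,0,0,0,1]
    - [0.05,-0.1,-4,0,0,0,1]
    - [0.05,-0.1,-6,0,0,0,1]
    - [0.05,-0.1,-8,0,0,0,1]
    - [0.05,-0.1,-9.2,0,0,0,1]
    - [0.05,-0.1,-9.9,0,0,0,1]
    - [0.05,-0.1,-9.9,0,0,0,0.3]
    - [0.05,-0.1,-9.9,0,0,0,0]
    - [0.05,-0.1,-9.9,0,0,0,0]
    - [0.05,-0.1,-9.9,0,0,0,0]
    - [0.05,-0.1,-9.9,0,0,0,0]
    - [0.05,-0.1,-9.9,0,0,0,0]
    - [0.05,-0.1,-9.9,0,0,0,0]

```text
t: 14.38
ee_pos: [562.6, -223.3, 130.1]
orientation: [2.218, 2.224, 0.0]
ft_force: [0.3, 0.7, -0.4]
width: 45.2
grasp_force: 0.0
```

```bash
python3 -c "
from h import *
d=snap('wrist','w8');o=d['obs'];print(o['ee_pos'],o['orientation'],o['width'],o['t'])
c=np.array([562.7,-222.3,161]);p=proj(d,c);r=abs(proj(d,c+[17,0,0])[0]-p[0]);print(p,r)
g=cv2.GaussianBlur(cv2.cvtColor(d['image'],cv2.COLOR_RGB2GRAY),(0,0),1)
for v in range(int(p[1])-10,int(p[1])+11,5): print(v,g[v,int(p[0])-50:int(p[0])+52:2].tolist())
"
```

```text
[ 562.6494145  -223.27916335  130.14244221] [2.21771103e+00 2.22418526e+00 4.20296768e-04] 45.191300451204256 14.3833
[322.9470101  278.89728724] 39.470756011652895
268 [7, 6, 5, 27, 104, 142, 144, 135, 87, 67, 72, 73, 73, 73, 74, 73, 72, 73, 74, 73, 73, 73, 73, 73, 73, 73, 73, 73, 73, 73, 72, 73, 73, 72, 72, 72, 72, 72, 73, 73, 72, 72, 71, 67, 79, 129, 142, 90, 19, 6, 6]
273 [7, 6, 11, 68, 134, 147, 145, 115, 77, 76, 78, 78, 78, 78, 77, 77, 77, 78, 78, 78, 78, 77, 77, 78, 78, 79, 79, 78, 79, 78, 74, 73, 73, 73, 73, 73, 73, 73, 73, 73, 73, 73, 73, 74, 80, 121, 147, 131, 56, 8, 8]
278 [6, 6, 45, 122, 149, 150, 147, 134, 150, 167, 169, 168, 168, 168, 168, 169, 168, 168, 167, 167, 167, 167, 167, 166, 166, 166, 165, 165, 164, 163, 160, 160, 158, 157, 157, 156, 155, 155, 154, 153, 152, 152, 151, 150, 137, 129, 145, 149, 114, 34, 9]
283 [7, 24, 97, 139, 142, 146, 149, 139, 146, 164, 167, 167, 166, 166, 166, 166, 166, 165, 166, 166, 166, 165, 165, 165, 165, 165, 165, 165, 164, 164, 163, 162, 161, 161, 160, 159, 158, 157, 157, 156, 154, 154, 153, 152, 141, 126, 143, 148, 143, 84, 16]
288 [14, 75, 138, 147, 144, 144, 144, 139, 139, 158, 164, 165, 164, 164, 165, 165, 164, 165, 165, 165, 165, 166, 166, 165, 165, 165, 165, 163, 163, 162, 161, 160, 161, 160, 159, 158, 157, 156, 155, 155, 154, 153, 152, 151, 143, 141, 148, 150, 150, 132, 56]
```

Request:
servo_tool:
  increments:
    - [0.05,0,-0.1,0,0,0,-0.1]
    - [0.05,0,-0.1,0,0,0,-0.15]
    - [0.05,0,-0.1,0,0,0,-0.2]
    - [0.05,0,-0.1,0,0,0,-0.25]
    - [0.05,0,-0.1,0,0,0,-0.3]
    - [0.05,0,-0.1,0,0,0,-0.4]
    - [0.05,0,-0.1,0,0,0,-0.6]
    - [0.05,0,-0.1,0,0,0,-1]
    - [0.05,0,-0.1,0,0,0,-1]
    - [0.05,0,-0.1,0,0,0,-1]
    - [0.05,0,-0.1,0,0,0,-1]

```text
t: 15.35
ee_pos: [562.9, -223.2, 128.6]
orientation: [-2.218, -2.225, 0.0]
ft_force: [1.2, 0.1, -2.0]
width: 33.5
grasp_force: 30.0
```

Gripped at 33.5 mm with almost no side load. Drawing it up gently.

Request:
servo_tool:
  increments:
    - [0,0,0.1,0,0,0,-1]
    - [0,0,0.2,0,0,0,-1]
    - [0,0,0.3,0,0,0,-1]
    - [0,0,0.4,0,0,0,-1]
    - [0,0,0.5,0,0,0,-1]
    - [0,0,0.6,0,0,0,-1]
    - [0,0,0.7,0,0,0,-1]
    - [0,0,0.8,0,0,0,-1]
    - [0,0,0.9,0,0,0,-1]
    - [0,0,1,0,0,0,-1]
    - [0,0,1,0,0,0,-1]

```text
t: 16.27
ee_pos: [563.1, -223.2, 138.9]
orientation: [2.218, 2.224, 0.0]
ft_force: [0.9, -1.3, -2.8]
width: 33.2
grasp_force: 30.0
```

Request:
servo_tool:
  increments:
    - [0,0,0.1,0,0,0,-1]
    - [0,0,0.2,0,0,0,-1]
    - [0,0,0.3,0,0,0,-1]
    - [0,0,0.4,0,0,0,-1]
    - [0,0,0.5,0,0,0,-1]
    - [0,0,0.6,0,0,0,-1]
    - [0,0,0.7,0,0,0,-1]
    - [0,0,0.8,0,0,0,-1]
    - [0,0,0.95,0,0,0,-1]
    - [0,0,1.1,0,0,0,-1]
    - [0,0,1.25,0,0,0,-1]
    - [0,0,1.4,0,0,0,-1]
    - [0,0,1.55,0,0,0,-1]
    - [0,0,1.7,0,0,0,-1]
    - [0,0,1.8,0,0,0,-1]
    - [0,0,1.9,0,0,0,-1]
    - [0,0,1.97,0,0,0,-1]
    - [0,0,1.97,0,0,0,-1]
    - [0,0,1.97,0,0,0,-1]
    - [0,0,1.97,0,0,0,-1]

```text
t: 17.93
ee_pos: [562.9, -223.2, 158.3]
orientation: [-2.218, -2.225, 0.0]
ft_force: [0.0, 0.0, -2.6]
width: 33.5
grasp_force: 30.0
```

```bash
python3 -c "
from h import *
d=snap('scene','s9');o=ctrl.get_obs();print(o['ee_pos'],o['ft_force'],o['moment'],o['width'],o['t'],np.abs(o['qvel']).max())
m=proj(d,[563,-222.5,107]);print('mouth px',m)
g=cv2.cvtColor(d['image'],cv2.COLOR_RGB2GRAY);g0=cv2.cvtColor(load('scene0')['image'],cv2.COLOR_RGB2GRAY)
u=int(round(m[0]));
for v in range(165,205): print(v,g[v,u-8:u+9:2].tolist(),g0[v,u-8:u+9:4].tolist())
for z in (107,135,165): print(z,proj(d,[563,-222.5,z]).round(1))
"
```

```text
[ 562.91337438 -223.19039232  158.28500688] [ 0.1149146  -0.67090895 -2.33706407] [-0.08555509  0.06242309  0.02647861] 33.46104542184098 17.9833 0.001658054228200603
mouth px [278.58271264 192.33523327]
165 [25, 27, 21, 31, 33, 67, 136, 146, 145] [74, 65, 108, 132, 135]
166 [31, 19, 27, 41, 37, 66, 134, 146, 145] [71, 49, 99, 131, 135]
167 [30, 21, 33, 46, 60, 72, 135, 147, 146] [75, 52, 91, 130, 137]
168 [18, 3, 39, 68, 87, 82, 132, 149, 146] [73, 55, 91, 121, 134]
169 [15, 16, 44, 75, 104, 85, 125, 146, 144] [83, 58, 88, 113, 133]
170 [16, 20, 39, 80, 115, 84, 119, 148, 145] [92, 53, 70, 106, 135]
171 [10, 18, 39, 86, 110, 70, 116, 147, 147] [100, 56, 57, 88, 135]
172 [16, 22, 38, 84, 97, 65, 115, 148, 146] [99, 56, 56, 72, 136]
173 [28, 24, 38, 79, 81, 77, 126, 147, 145] [101, 56, 58, 65, 134]
174 [33, 19, 33, 71, 71, 85, 137, 148, 146] [104, 67, 53, 54, 135]
175 [38, 24, 29, 63, 70, 99, 143, 149, 149] [106, 83, 57, 56, 136]
176 [27, 28, 30, 59, 67, 103, 142, 148, 148] [106, 95, 70, 56, 135]
177 [16, 30, 32, 59, 73, 107, 145, 148, 149] [103, 99, 80, 54, 136]
178 [27, 28, 33, 55, 
[... 1172 characters left out ...]
 138] [122, 77, 75, 85, 125]
196 [137, 123, 99, 90, 90, 94, 88, 95, 138] [124, 95, 85, 75, 128]
197 [132, 133, 126, 121, 115, 101, 81, 103, 142] [120, 119, 91, 73, 131]
198 [122, 131, 134, 131, 124, 102, 76, 111, 144] [114, 123, 94, 69, 132]
199 [110, 113, 124, 121, 109, 94, 80, 110, 142] [99, 112, 85, 73, 132]
200 [111, 95, 96, 97, 91, 77, 83, 107, 139] [101, 89, 75, 73, 132]
201 [119, 87, 81, 78, 73, 74, 85, 105, 139] [109, 69, 67, 74, 131]
202 [123, 91, 78, 73, 73, 74, 86, 104, 140] [113, 71, 65, 75, 126]
203 [126, 96, 78, 76, 80, 75, 83, 104, 138] [115, 68, 64, 71, 128]
204 [128, 96, 77, 77, 76, 72, 81, 99, 136] [117, 64, 62, 72, 123]
107 [278.6 192.3]
135 [277.5 184.8]
165 [276.4 176.3]
```

The rise so far is 29.7 mm with a steady 2.4 N load and unchanged width, so there is no sign of slip. I'll add the last 0.3 mm, settle and hand in.

Request:
servo_tool:
  increments:
    - [0,0,0.03,0,0,0,-1]
    - [0,0,0.03,0,0,0,-1]
    - [0,0,0.03,0,0,0,-1]
    - [0,0,0.03,0,0,0,-1]
    - [0,0,0.03,0,0,0,-1]
    - [0,0,0.03,0,0,0,-1]

```text
t: 18.48
ee_pos: [563.0, -223.2, 158.7]
orientation: [-2.218, -2.225, 0.0]
ft_force: [-0.7, -0.0, -2.7]
width: 33.9
grasp_force: 30.0
```

```bash
python3 -c "
from h import *
o=ctrl.get_obs();print(o['ee_pos'],o['ft_force'],o['grasp_force']);print(ctrl.close_job())"
```

```text
[ 562.96127156 -223.15892733  158.66554534] [-0.69291937 -0.03633907 -2.6619491 ] 29.999560117721558
the job is handed in; nothing more can be done
None
```

I set the weight home in its own (middle) socket, drew the plunger up 30 mm by the arm's own position reading (the ring was too small to see in the pictures), and handed the job in at 18.5 s with the plunger still held there.

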